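Share a printing lot on the balance

ROBOT

A 7-joint arm with a two-finger parallel gripper is mounted at the origin on the work surface; the furniture and walls round the work are solid. World frame = base frame: x ahead of the robot, y to its left, z up, the work surface at z = 0. Lengths are in m, angles in rad, forces in N, time in s.
With the tool pointing down it reaches from about 0.425 to 0.8 m from the base axis. Payload 8.3 kg.
Tool frame: the origin (TCP) lies on the centre line of the jaws, within the pads' length; the fingertips stand 14 mm ahead of it and the grasp point (between the pads) lies 5 mm behind it; z points along the fingers, x is the direction in which the jaws open and shut, and the axes are right-handed (so a half turn about z gives the same grasp; the last joint's range is limited). The gripper opens to 85 mm and grips with 20 to 120 N. Pads are 22 mm wide; open, the fingers measure 114 mm over their backs; the gripper's body (76 mm by 85 mm) begins 54 mm behind the grasp point. The pads swing forward as they close: fully open they stand 13 mm farther back than shut.
Start: joints at [1.063, 0.383, 0.016, 1.37, -0.006, 1.388, -0.046], TCP at [0.269, -0.564, 0.218] pointing down, gripper open.
Joint ranges: [-2.95, 2.95], [-0.25, 2.06], [-1.52, 1.56], [0.18, 2.33], [-1.44, 4.58], [0.02, 2.06], [-3.01, 3.01]. Speed limits (rad/s): [2.39, 2.39, 3.01, 3.01, 3.14, 3.14, 3.14].

INTERFACE

Orientations are given as a rotation vector (axis times angle).
In Python, from station import bot gives the robot as it stands.
- The arm moves only by the tool step_arm, never from a script. Its argument "targets" is text: rows parted by semicolons, each of 7 numbers parted by spaces: the closure, from 0 (fully open) to 1 (shut), then the shift along the tool's x, y, z in cm, then the turn, a rotation vector about the tool's x, y, z in rad. A call has 1 to 8 rows; each row is the pose to reach, as a shift and turn from the pose commanded when the call began, along the tool's axes at that moment; what a row does not reach only later rows make up. A row lasts 1/12 s, in which the tool goes at most 41.7 mm and 7.16 degrees, less where a joint would pass 70% of its speed; a pose out of reach is approached as far as the arm can. A call with a gripper value outside its range is refused whole. The fingers move at their own pace and stop on an object; "force" is the grip in N (left out, the last holds). Time passes only in rows, so rows that repeat a pose let the fingers close. It gives the time, the measured TCP pose, the force and the opening at its end, in the units of the state.
- bot.sense(): the state, without advancing time (a new reading comes with each control period).
- bot.read_camera(name): name is "scene" or "top" or "wrist"; returns a dict with "image" (420x560x3 uint8, blue, green, red), "fov_y" (degrees; the focal length in pixels is half the picture's height over the tangent of half this angle, whatever the lens; pixels are square), "cx", "cy" (the principal point, pixels), "distortion" ([k1, k2, p1, p2, k3] as OpenCV has them; the pictures are not rectified), "camera_from_world" (4x4, takes a point from world to camera coordinates); the wrist camera has in their place "T_tool_cam" (4x4, takes a point from camera to tool coordinates, whose origin is the TCP and whose axes are the tool frame's). Camera axes: x right, y down, z forward; pixel columns grow to the right and rows downward; lengths in m; the calibration is good to about 2 mm. A picture is of the moment at which its call begins: read the wrist's pose just before it. There is no depth.
- bot.close_job(): hands the job in, once; it reports no verdict.
The state is a dict: "clock": time; "joints": joint angles; "qd": joint speeds; "tau": joint torques, N m; "tool_pos": TCP position; "eef_rot": TCP orientation; "contact_force": force on the tool from outside, world axes, zero at the start; "torque": the same for the moment, N m; "grip_width": opening from 0.0 (shut) to 1.0 (fully open).
Only numpy, scipy, OpenCV 4.12 (cv2) and the standard library are available. Lean on these libraries where they do the work, as an engineer would, in place of code of your own. Each camera call takes 0.05 s, during which the arm holds its last target.

TASK

Two printing kits of equal weight are being made up on the balance. Move one rubber stamp over from the pan with the ink bottle to the pan with the eraser and stand it there upright, then push the balance's sliding rider along the beam, pressing lightly on its top, until the beam rests level by itself. Be gentle: never push on the balance with more than about 15 N, and leave the other things on the table where they are.

Things in the scene. Friction and masses are not known exactly. Their poses are not given: they have to be found in the camera images.
- balance: Grey two-pan counter balance, fixed to the table, 416 mm long. Origin: centre of its foot's underside, on the table; y runs along the beam to the left (+y) pan, z up. Beam pivot 160 mm up; pan floors 130 mm up when level. The pans stay horizontal; where a thing stands in a pan makes no difference. A wooden chest, 224 mm high, stands close behind its left half: travel across above it.
- beam (a joint): Tilt of the beam in rad: 0 level (within about 1 degree counts), positive = left (+y) pan low. Rubber stops at -0.1 and 0.1. Near a match the beam floats in between on a soft centring spring, 0.15 N m per rad (tilt = remaining moment / 0.15), and settles in about a second. A tilt of 0.1 moves each pan 8.5 mm.
- rider (a joint): Place of the rider along the beam in m from the pivot, positive towards the left pan; travel -0.055 to 0.055. The rider weighs 120 g (+-5 %), so 10 mm changes the moment by 0.0118 N m, that is the free tilt by 0.078 rad. It stays where it is left (it takes about 1 N along the beam to slide it).
- rider_top (a point): Centre of the rider's flat top: low dark steel button, 31 mm across at the foot, 23 mm at the top, only 5 mm above the beam (32 mm wide bar) and with sloping sides, so it cannot be gripped: press its top with closed fingertips and drag it by friction. It lies 10.5 mm above the pivot line. A press off the pivot tips the beam to its stop on that side; lift off to let it swing free.
- left_pan (a point): Centre of the left (+y) pan's floor: steel, 112 x 112 mm, rim 5 mm high, 153 mm from the pivot. A stamp starts in its far half (34 mm beyond this point along the balance's x), bottle or eraser at its outer edge; in the eraser's pan a second stamp has room 15 mm nearer to the robot than this point and 16 mm nearer to the pivot.
- right_pan (a point): Centre of the right (-y) pan's floor, like the left one.
- stamp_a_mid (a point): Rubber stamp that starts in the left pan: wooden base 30 (x) x 42 (y) x 18 mm with a round turned knob above, 60 mm high in all; this point is its centre, 30 mm above its underside. Grip the knob, 23 mm across, 40 to 55 mm above the underside. About 55 g.
- stamp_b_mid (a point): The same kind of rubber stamp, starting in the right pan.
- bottle_mid (a point): Dark ink bottle with a white cap, 43 mm across, 92 mm high, standing in one of the pans (which one varies); this point is its centre, 46 mm up. About 155 g.
- rubber_mid (a point): White eraser, 22 (x) x 58 (y) x 12 mm, lying in the other pan, long side across the beam; this point is its centre, 6 mm up. About 45 g. All weights may be off by 10 %, so bottle against eraser and two stamps is only roughly even and the rider makes up the rest: its right place is within 25 mm of the pivot and varies.
- glue: Bystander: glue stick lying on the table, 24 x 96 x 24 mm; origin at the centre of its underside.
- tube: Bystander: large white paint tube lying on the table, 41 x 134 x 32 mm; origin at the centre of its underside.
- tape: Bystander: roll of masking tape lying flat, 96 mm across, 24 mm high; origin at the centre of its underside.
- pot: Bystander: water pot, 78 mm across, 85 mm high; origin at the centre of its underside.

How it is judged:
By the outcome, as a careful person would: the job done as asked, in the order asked, and still so for the second after the job is handed in, with the robot touching nothing.
It also fails if it takes over 72 s, if anything falls off the work surface, if the arm or the gripper's body presses on something with over 40 N, if the wrist force passes 120 N, or if a joint passes its speed limit or range.

## Working session

There is one attempt and no reset: what is moved stays moved. The work goes in short steps, Python scripts to look and compute and a tool call to move; the robot and the scene stay as the last step left them, time stands still between calls to the robot, and variables do not carry over. Pictures are saved under pics/ and viewed, and the job is handed in when it is done.

Besides the shell and the picture viewer there is one more tool, called after "Call:" in YAML: its name, and indented under it one key for each argument. step_arm: Moves the arm, as the interface text tells. Its arguments: {"type":"object","properties":{"targets":{"type":"string"},"force":{"type":"number"}},"required":["targets"]}

```bash
mkdir -p pics; ls
python3 - <<'E'
from station import bot
import cv2,numpy as np
s=bot.sense(); print({k:np.round(v,3) for k,v in s.items()})
for n in ["scene","top","wrist"]:
    c=bot.read_camera(n); cv2.imwrite(f"pics/{n}0.png",c["image"])
    print(n,c["fov_y"],c["cx"],c["cy"],c["distortion"]); print(np.round(c.get("camera_from_world",c.get("T_tool_cam")),4))
E
```

```text
pics
{'clock': np.float64(0.0), 'joints': array([ 1.063,  0.384,  0.016,  1.371, -0.006,  1.388, -0.047]), 'qd': array([ 0.002,  0.   ,  0.   ,  0.   , -0.001,  0.001, -0.   ]), 'tau': array([ 0.0000e+00, -6.2760e+01,  8.4400e-01, -3.7183e+01,  1.6000e-02,
        1.4000e-02, -0.0000e+00]), 'tool_pos': array([ 0.269, -0.564,  0.217]), 'eef_rot': array([-2.656,  1.676,  0.003]), 'contact_force': array([-0.711, -0.629, -0.114]), 'torque': array([ 0.015, -0.007,  0.022]), 'grip_width': np.float64(0.999)}
scene 46.61057409921782 278.4863118023451 205.4555488292526 [-0.11037988  0.          0.          0.          0.        ]
[[ 0.8453 -0.534   0.017  -0.3455]
 [-0.2758 -0.4634 -0.8421  0.2443]
 [ 0.4576  0.7072 -0.539   1.1931]
 [ 0.      0.      0.      1.    ]]
top 46.622570347877456 280.0088970131753 205.39657777637044 [0.0489067 0.        0.        0.        0.       ]
[[ 1.7800e-02 -9.9980e-01  3.2000e-03  1.5300e-02]
 [-9.9110e-01 -1.8100e-02 -1.3150e-01  4.2830e-01]
 [ 1.3160e-01 -8.0000e-04 -9.9130e-01  1.1703e+00]
 [ 0.0000e+00  0.0000e+00  0.0000e+00  1.0000e+00]]
wrist 62.68433704054283 278.4102808257409 209.58164151829646 [-0.05042142  0.          0.          0.          0.        ]
[[ 1.000e+00  0.000e+00  1.300e-03  8.000e-04]
 [-4.000e-04  9.546e-01  2.978e-01 -7.540e-02]
 [-1.200e-03 -2.978e-01  9.546e-01 -1.567e-01]
 [ 0.000e+00  0.000e+00  0.000e+00  1.000e+00]]
```

View pics/scene0.png

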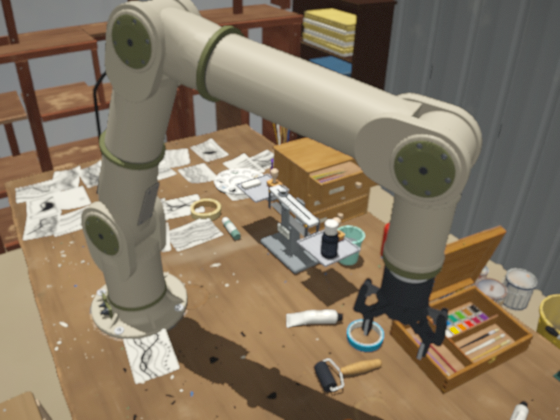

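View pics/top0.png

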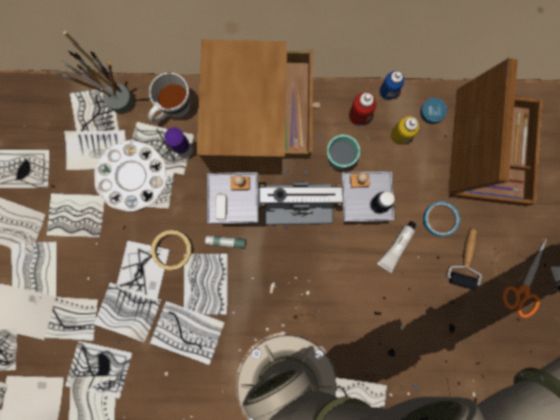

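Run:
```python
import cv2
t=cv2.imread("pics/top0.png")
cv2.imwrite("pics/top0c.png",cv2.resize(t[150:235,200:400],None,fx=4,fy=4,interpolation=cv2.INTER_CUBIC))
t=cv2.imread("pics/scene0.png")
cv2.imwrite("pics/scene0c.png",cv2.resize(t[160:285,225:375],None,fx=4.5,fy=4.5,interpolation=cv2.INTER_CUBIC))
```

```text
(no output)
```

View pics/top0c.png

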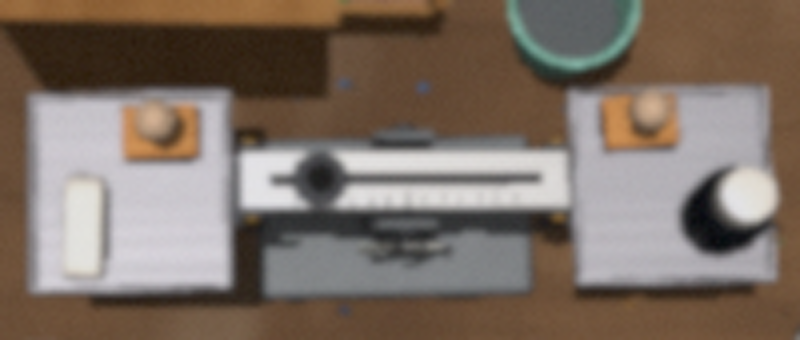

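View pics/scene0c.png

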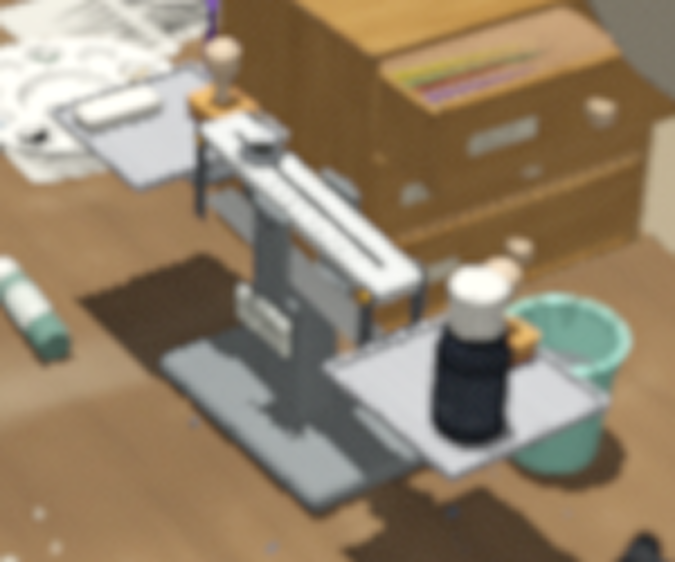

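```bash
cat > h.py <<'E'
import numpy as np,cv2
from station import bot
def K(c):
    h,w=c["image"].shape[:2]; f=h/2/np.tan(np.radians(c["fov_y"]/2))
    return np.array([[f,0,c["cx"]],[0,f,c["cy"]],[0,0,1]])
def crop2px(u,v,x0,y0,s): return ((u+.5)/s-.5+x0,(v+.5)/s-.5+y0)
def world_at(c,px,z,Twc=None):
    p=cv2.undistortPoints(np.array([[px]],float),K(c),np.array(c["distortion"]))[0,0]
    if Twc is None: Twc=np.linalg.inv(c["camera_from_world"])
    d=Twc[:3,:3]@np.array([p[0],p[1],1]); o=Twc[:3,3]
    return o+d*(z-o[2])/d[2]
def tool(s):
    T=np.eye(4); T[:3,:3]=cv2.Rodrigues(np.array(s["eef_rot"],float))[0]; T[:3,3]=s["tool_pos"]; return T
def proj(c,P,Twc=None):
    Tcw=c["camera_from_world"] if Twc is None else np.linalg.inv(Twc)
    r,_=cv2.projectPoints(np.array([P],float),cv2.Rodrigues(Tcw[:3,:3])[0],Tcw[:3,3],K(c),np.array(c["distortion"])); return r[0,0]
E
python3 - <<'E'
from h import *
c=bot.read_camera("top")
P=lambda u,v,z:world_at(c,crop2px(u,v,200,150,4),z)
L=np.array([P(*q,.1435) for q in [(30,92),(232,90),(232,292),(30,293)]])
R=np.array([P(*q,.1265) for q in [(569,88),(770,87),(777,284),(577,285)]])
print(np.round(L,4),L.mean(0)); print(np.round(R,4),R.mean(0))
a=L.mean(0)-R.mean(0); yaw=np.arctan2(-a[0],a[1]); print("yaw",yaw,np.hypot(a[0],a[1]), "ctr",(L+R).mean(0)/2)
for n,q in dict(rider=(320,178,.173),slotl=(270,180,.167),slotr=(541,177,.167),beamtl=(240,148,.172),beambl=(238,206,.172),knobB=(652,112,.165),knobA=(158,122,.185),baseA=(161,133,.1565),baseB=(641,124,.1395),cap=(748,197,.2135),eraser=(84,226,.150)).items(): print(n,np.round(P(*q),4))
print(np.round(tool(bot.sense()),3))
E
```

```text
[[0.4837 0.1874 0.1435]
 [0.487  0.0746 0.1435]
 [0.3734 0.0719 0.1435]
 [0.3709 0.1832 0.1435]] [0.42872163 0.12925584 0.1435    ]
[[ 0.495  -0.1163  0.1265]
 [ 0.4976 -0.2303  0.1265]
 [ 0.3852 -0.2328  0.1265]
 [ 0.3825 -0.1209  0.1265]] [ 0.44008433 -0.17508242  0.1265    ]
yaw 0.03731842728918266 0.30455030596863536 ctr [ 0.43440298 -0.02291329  0.135     ]
rider [0.4334 0.0244 0.173 ]
slotl [0.4327 0.0516 0.167 ]
slotr [ 0.4371 -0.0959  0.167 ]
beamtl [0.4492 0.0681 0.172 ]
beambl [0.4174 0.0685 0.172 ]
knobB [ 0.4745 -0.1568  0.165 ]
knobA [0.4603 0.1119 0.185 ]
baseA [0.4595 0.1125 0.1565]
baseB [ 0.4725 -0.155   0.1395]
cap [ 0.4211 -0.1979  0.2135]
eraser [0.4078 0.154  0.15  ]
[[ 0.43  -0.903 -0.001  0.269]
 [-0.903 -0.43   0.001 -0.564]
 [-0.001  0.    -1.     0.217]
 [ 0.     0.     0.     1.   ]]
```

```bash
cat >> h.py <<'E'
YAW=.037
def Rdes(yaw=YAW):
    # tool x = balance -y, tool z down
    x=np.array([np.sin(yaw),-np.cos(yaw),0]); z=np.array([0,0,-1.]); return np.stack([x,np.cross(z,x),z],1)
def go(p,R=None,s=None):
    s=s or bot.sense(); T=tool(s); R=Rdes() if R is None else R
    d=T[:3,:3].T@(np.array(p)-T[:3,3]); r=cv2.Rodrigues(T[:3,:3].T@R)[0].ravel()
    print("go cm",np.round(d*100,2),"rot",np.round(r,4)," t",round(float(s["clock"]),2),"pos",np.round(s["tool_pos"],4),"F",np.round(s["contact_force"],1),"w",round(float(s["grip_width"]),3))
E
python3 - <<'E'
from h import *
c=bot.read_camera("top")
print("chest front",world_at(c,(240,157),.224),world_at(c,(285,157),.224), "pot",world_at(c,(344,152),.085))
go([.4735,-.156,.30])
E
```

```text
chest front [0.50200042 0.10814327 0.224     ] [0.50377342 0.01458165 0.224     ] pot [ 0.55109991 -0.12657229  0.085     ]
go cm [-28.02 -36.03  -8.24] rot [2.000e-04 9.000e-04 4.079e-01]  t 0.25 pos [ 0.2689 -0.5639  0.2173] F [-0.4  0.3 -0.1] w 0.998
```

Call:
step_arm:
  targets: "0.4 -2 -2 -4 0 0 0.05; 0.4 -28 -36 -8.2 0 0 0.408; 0.4 -28 -36 -8.2 0 0 0.408; 0.4 -28 -36 -8.2 0 0 0.408; 0.4 -28 -36 -8.2 0 0 0.408; 0.4 -28 -36 -8.2 0 0 0.408; 0.4 -28 -36 -8.2 0 0 0.408; 0.4 -28 -36 -8.2 0 0 0.408"
  force: 30

```text
clock: 0.92
tool_pos: [0.4081, -0.2835, 0.2841]
eef_rot: [2.262, -2.18, 0.001]
contact_force: [1.6, 0.2, -0.2]
grip_width: 0.596
```

Run:
```python
from h import *
go([.4735,-.156,.30])
```

```text
go cm [-12.5   -7.    -1.59] rot [-0.0003 -0.0004 -0.0002]  t 0.92 pos [ 0.4081 -0.2835  0.2841] F [ 1.6  0.2 -0.2] w 0.596
```

Call:
step_arm:
  targets: "0.4 -12.5 -7 -1.6 0 0 0; 0.4 -12.5 -7 -1.6 0 0 0; 0.4 -12.5 -7 -1.6 0 0 0; 0.4 -12.5 -7 -1.6 0 0 0; 0.4 -12.5 -7 -1.6 0 0 0; 0.4 -12.5 -7 -1.6 0 0 0"

```text
clock: 1.42
tool_pos: [0.4735, -0.1568, 0.2998]
eef_rot: [-2.265, 2.177, -0.0]
contact_force: [0.8, -0.1, 0.2]
grip_width: 0.599
```

```bash
cat > w.py <<'E'
from h import *
import sys
s=bot.sense(); c=bot.read_camera("wrist"); cv2.imwrite(f"pics/{sys.argv[1]}.png",c["image"])
np.save("wT.npy",tool(s)@c["T_tool_cam"])
np.save(f"pics/{sys.argv[1]}_T.npy",tool(s)@c["T_tool_cam"])
go([.4735,-.156,.30])
Twc=tool(s)@c["T_tool_cam"]
for n,p in dict(knobtop=(.4735,-.156,.1815),cap=(.4211,-.1979,.2135)).items(): print(n,proj(c,p,Twc))
E
python3 w.py w1
```

```text
go cm [-0.24 -0.08 -0.04] rot [ 0.0004 -0.0003  0.    ]  t 1.47 pos [ 0.4728 -0.1584  0.2996] F [-0.5  0.1  0.2] w 0.599
knobtop [275.77797665 198.1095094 ]
cap [326.20233431 275.17312482]
```

View pics/w1.png

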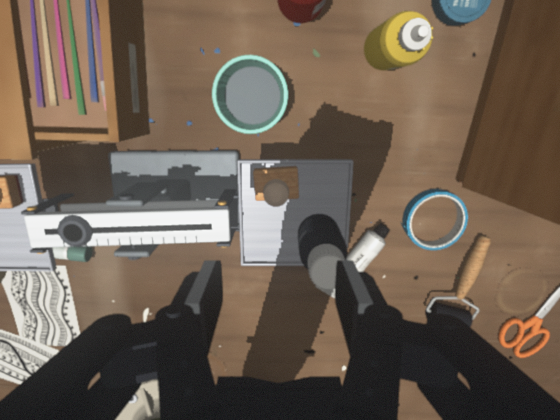

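The wrist view shows stamp B's knob at about (276,194), the bottle cap at (328,268) and the rider at (75,232).

Run:
```python
from h import *
c=bot.read_camera("wrist");T=np.load("wT.npy")
for n,(px,z) in dict(knob=((276,194),.1815),knob_hi=((276,194),.1725),cap=((328,268),.2135),c1=((240,161),.1265),c2=((351,160),.1265),c3=((241,266),.1265),rider=((75,232),.173)).items(): print(n,np.round(world_at(c,px,z,T),4))
im=cv2.imread("pics/w1.png"); cv2.imwrite("pics/w1c.png",cv2.resize(im[140:300,220:370],None,fx=4,fy=3.7,interpolation=cv2.INTER_CUBIC))
```

```text
knob [ 0.477  -0.156   0.1815]
knob_hi [ 0.4747 -0.1561  0.1725]
cap [ 0.4274 -0.1988  0.2135]
c1 [ 0.494  -0.1204  0.1265]
c2 [ 0.4993 -0.2271  0.1265]
c3 [ 0.3825 -0.1223  0.1265]
rider [0.4327 0.0224 0.173 ]
```

View pics/w1c.png

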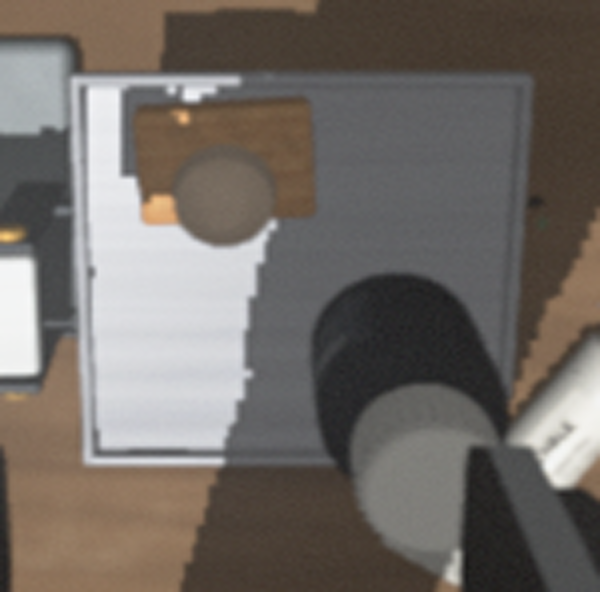

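Call:
step_arm:
  targets: "0.4 -0.1 -0.1 3 0 0 0; 0.4 -0.1 -0.1 6 0 0 0; 0.4 -0.1 -0.1 8 0 0 0; 0.4 -0.1 -0.1 9 0 0 0; 0.4 -0.1 -0.1 9 0 0 0"

```text
clock: 1.93
tool_pos: [0.4721, -0.158, 0.2074]
eef_rot: [2.258, -2.182, -0.006]
contact_force: [-0.3, -0.4, -0.1]
grip_width: 0.597
```

```bash
python3 w.py w2
python3 - <<'E'
from h import *
go([.475,-.156,.166])
im=cv2.imread("pics/w2.png"); cv2.imwrite("pics/w2c.png",cv2.resize(im[120:300,180:380],None,fx=3,fy=3,interpolation=cv2.INTER_CUBIC))
E
```

```text
go cm [-0.2  -0.03 -9.07] rot [ 0.0017  0.0005 -0.0022]  t 1.98 pos [ 0.4731 -0.158   0.2093] F [ 0.7 -0.6  1.4] w 0.6
knobtop [272.72400049 238.58874519]
cap [347.34448478 354.69756494]
go cm [-0.19 -0.2   4.33] rot [ 0.0017  0.0005 -0.0022]  t 1.98 pos [ 0.4731 -0.158   0.2093] F [ 0.7 -0.6  1.4] w 0.6
```

View pics/w2.png

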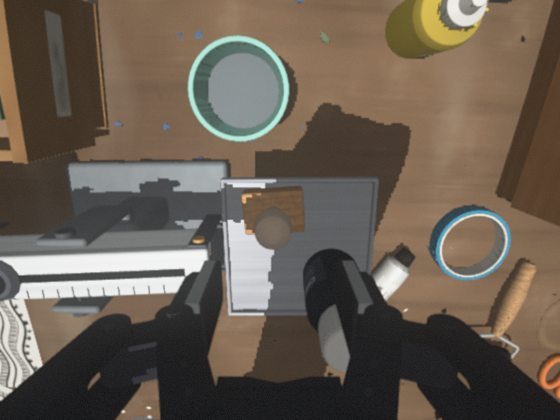

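Run:
```python
from h import *
c=bot.read_camera("wrist");T=np.load("pics/w2_T.npy")
for z in (.17,.1815,.19): print(world_at(c,(272,229),z,T))
print(world_at(c,(223,179),.1265,T),world_at(c,(376,179),.1265,T))
```

```text
[ 0.47495203 -0.15533752  0.17      ]
[ 0.4793188  -0.15541933  0.1815    ]
[ 0.48254642 -0.1554798   0.19      ]
[ 0.4947413  -0.11949962  0.1265    ] [ 0.49853874 -0.22718885  0.1265    ]
```

Call:
step_arm:
  targets: "0.4 -0.2 -0.25 1.5 0 0 0.00; 0.4 -0.2 -0.25 3 0 0 0; 0.4 -0.2 -0.25 4 0 0 0; 0.4 -0.2 -0.25 4.3 0 0 0; 0.4 -0.2 -0.25 4.3 0 0 0"

```text
clock: 2.45
tool_pos: [0.4764, -0.1551, 0.167]
eef_rot: [2.262, -2.181, -0.0]
contact_force: [-0.4, -0.4, 0.3]
grip_width: 0.601
```

Call:
step_arm:
  targets: "0.75 0 0 0 0 0 0; 0.8 0 0 0 0 0 0; 0.8 0 0 0 0 0 0; 0.8 0 0 0 0 0 0; 0.8 0 0 0 0 0 0; 0.8 0 0 0 0 0 0"
  force: 25

```text
clock: 2.95
tool_pos: [0.4765, -0.1548, 0.167]
eef_rot: [-2.262, 2.18, -0.0]
contact_force: [-0.2, -0.7, 0.1]
grip_width: 0.198
```

```bash
python3 w.py w3
```

```text
go cm [  0.11   0.3  -13.31] rot [-0.0002 -0.     -0.0002]  t 3.0 pos [ 0.4765 -0.1548  0.1669] F [-0.4 -0.2  0.4] w 0.197
knobtop [278.03270058 280.92418489]
cap [370.85527755 428.00318059]
```

View pics/w3.png

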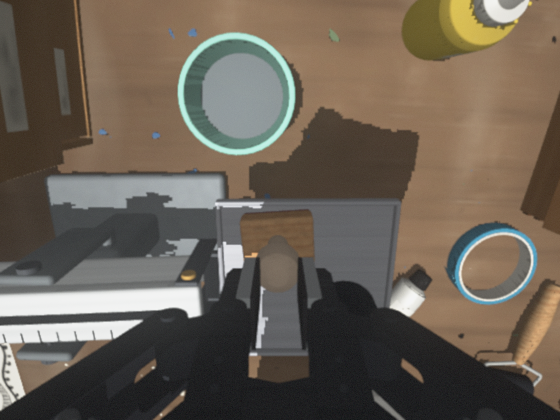

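Call:
step_arm:
  targets: "1 0 0 0 0 0 0; 1 0 0 0 0 0 0; 1 0 0 0 0 0 0"
  force: 25

```text
clock: 3.25
tool_pos: [0.4766, -0.1548, 0.1671]
eef_rot: [-2.262, 2.18, -0.001]
contact_force: [0.0, 0.2, 2.0]
grip_width: 0.002
```

```bash
python3 w.py w4;python3 - <<'E'
import cv2
im=cv2.imread("pics/w4.png"); cv2.imwrite("pics/w4c.png",cv2.resize(im[180:380,180:380],None,fx=3,fy=3,interpolation=cv2.INTER_CUBIC))
E
```

```text
go cm [  0.11   0.31 -13.29] rot [-0.0006 -0.     -0.    ]  t 3.3 pos [ 0.4766 -0.1547  0.1671] F [-0.7 -0.1  2.8] w -0.002
knobtop [278.13589186 281.03610904]
cap [370.87626401 428.00433919]
```

View pics/w4c.png

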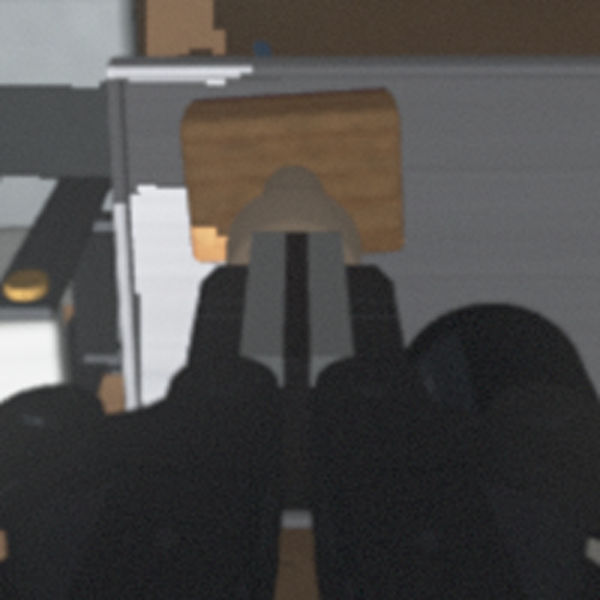

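Run:
```python
from h import *
c=bot.read_camera("wrist"); Tc=c["T_tool_cam"]
for p in [(0,0,.014),(0,-.011,.014),(0,.011,.014),(0,-.011,-.03)]: print(p,proj(c,p,Tc))
T=tool(bot.sense())@Tc
def P(u,v,z): return world_at(c,crop2px(u,v,180,180,3),z,T)
for z in (.15,.16,.17): print(P(295,225,z))
for z in(.1395,.135,.148): print(z,[np.round(P(u,v,z),4) for u,v in [(183,105),(395,90),(405,245),(200,262)]])
s=bot.read_camera("scene"); im=s["image"]; cv2.imwrite("pics/s4.png",cv2.resize(im[180:300,280:400],None,fx=5,fy=5,interpolation=cv2.INTER_CUBIC))
s=bot.read_camera("top"); im=s["image"]; cv2.imwrite("pics/t4.png",im)
```

```text
(0, 0, 0.014) [276.03744917 249.71973462]
(0, -0.011, 0.014) [276.00215298 230.58824775]
(0, 0.011, 0.014) [276.07218082 268.15262797]
(0, -0.011, -0.03) [275.38978655 268.98608467]
[ 0.47236464 -0.15596564  0.15      ]
[ 0.47696657 -0.15579684  0.16      ]
[ 0.4815685  -0.15562804  0.17      ]
0.1395 [array([ 0.4913, -0.1343,  0.1395]), array([ 0.4957, -0.1738,  0.1395]), array([ 0.464 , -0.1778,  0.1395]), array([ 0.4589, -0.1377,  0.1395])]
0.135 [array([ 0.4898, -0.1338,  0.135 ]), array([ 0.4943, -0.1743,  0.135 ]), array([ 0.4619, -0.1785,  0.135 ]), array([ 0.4566, -0.1374,  0.135 ])]
0.148 [array([ 0.4941, -0.1351,  0.148 ]), array([ 0.4983, -0.1728,  0.148 ]), array([ 0.4681, -0.1767,  0.148 ]), array([ 0.4632, -0.1384,  0.148 ])]
```

View pics/s4.png

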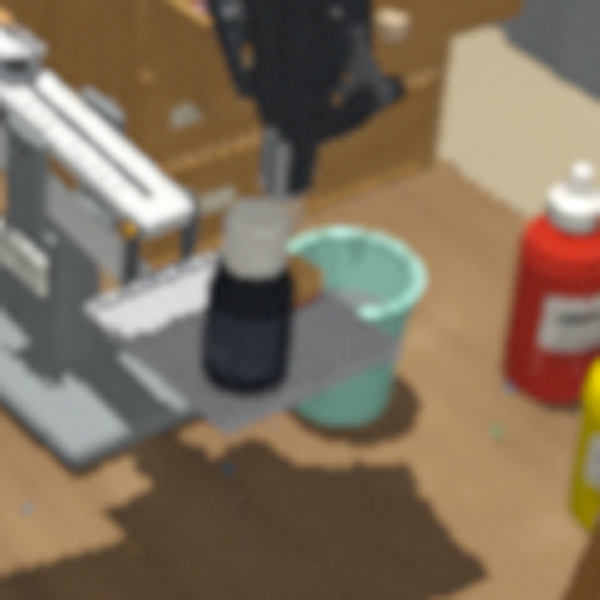

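View pics/t4.png

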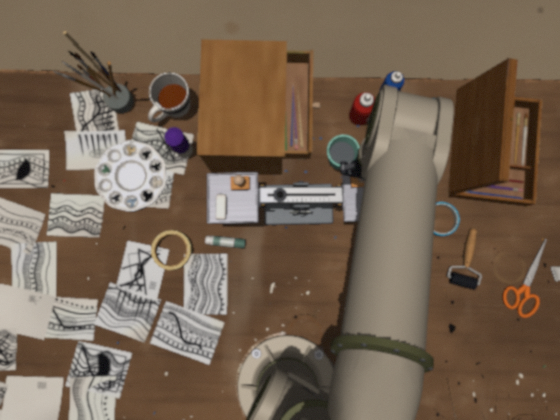

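Run:
```python
from h import *
from scipy.optimize import least_squares
cw=bot.read_camera("wrist"); ct=bot.read_camera("top")
Ts=[np.load(f"pics/w{i}_T.npy") for i in (1,2,3,4)]
def tri(obs,top=None):
    def f(p):
        r=[proj(cw,p,Ts[i-1])-np.array(px) for i,px in obs]
        if top: r.append(1*(proj(ct,p)-np.array(crop2px(*top,200,150,4))))
        return np.concatenate(r)
    s=least_squares(f,[.47,-.15,.15]); return np.round(s.x,4),np.round(s.fun,1)
print("c1",tri([(1,(240,161)),(2,(223,179)),(3,(218,200))]),tri([(1,(240,161)),(2,(223,179)),(3,(218,200))],(569,88)))
print("c2",tri([(1,(351,160)),(2,(376,179)),(3,(399,201))]),tri([(1,(351,160)),(2,(376,179)),(3,(399,201))],(770,87)))
k=[(1,(276,194)),(2,(272,229)),(4,(278.3,260))]
print("knob",tri(k[:2]),tri(k),tri(k,(652,112)))
b=[(1,crop2px(135,105,220,140,1)[:0] or (253.5,168.5)),(2,(243,191)),(4,crop2px(183,105,180,180,3))]
print("base corner",tri(b))
```

```text
c1 (array([ 0.4931, -0.1185,  0.1188]), array([-1.2, -0.5,  0.3, -0.1,  0.5,  0.4])) (array([ 0.494 , -0.1189,  0.1222]), array([-1.1, -0.8,  0.1, -0.3,  0.3,  0.6,  0.9,  0.9]))
c2 (array([ 0.4993, -0.2267,  0.1284]), array([-0. ,  0.3,  0.2, -0.5, -0.1,  0.3])) (array([ 0.4985, -0.2279,  0.1249]), array([ 0.4,  0.6,  0.4, -0.4, -0.3,  0.1, -1.2, -0.3]))
knob (array([ 0.472 , -0.1556,  0.1624]), array([-0.6, -0.1,  0.5,  0. ])) (array([ 0.4671, -0.1559,  0.1467]), array([-0.3,  0.8,  1.1, -1.4, -0.8,  0.7])) (array([ 0.4719, -0.1559,  0.1583]), array([-0.3, -1.1,  1.1, -2.1, -0.5,  2. , -0.9,  1.7]))
base corner (array([ 0.487 , -0.1333,  0.1271]), array([-0.3,  0.3, -0.5, -0.5,  0.6,  0.3]))
```

Run:
```python
from h import *
c=bot.read_camera("scene"); s=bot.sense(); print(s["contact_force"],s["tool_pos"],s["eef_rot"])
x,y=s["tool_pos"][:2]
for n,p in dict(tip153=(x,y,.153),tip167=(x,y,.167),tip180=(x,y,.18),knobtop=(.474,-.156,.1785),knob=(.474,-.156,.165),cap=(.425,-.198,.2135)).items():
    q=proj(c,p); print(n,q,"crop6",(q-[310,190])*10)
cv2.imwrite("pics/s5.png",cv2.resize(c["image"][190:250,310:370],None,fx=10,fy=10,interpolation=cv2.INTER_CUBIC))
```

```text
[-0.06002735  0.37167629  4.80723202] [ 0.4765714  -0.15478898  0.16694628] [-2.26179142e+00  2.17992450e+00 -4.18914760e-04]
tip153 [335.41235384 227.69214032] crop6 [254.12353844 376.92140322]
tip167 [335.86574053 223.09672472] crop6 [258.65740528 330.96724724]
tip180 [336.29082909 218.77724984] crop6 [262.90829093 287.77249841]
knobtop [335.72284691 219.81563777] crop6 [257.22846915 298.15637771]
knob [335.2842115  224.29847848] crop6 [252.84211503 342.98478475]
cap [331.41366272 222.22381004] crop6 [214.13662721 322.23810041]
```

View pics/s5.png

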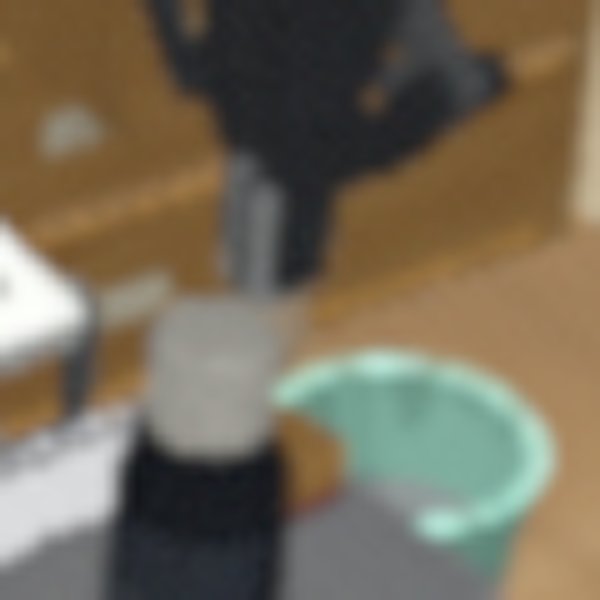

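View pics/w4.png

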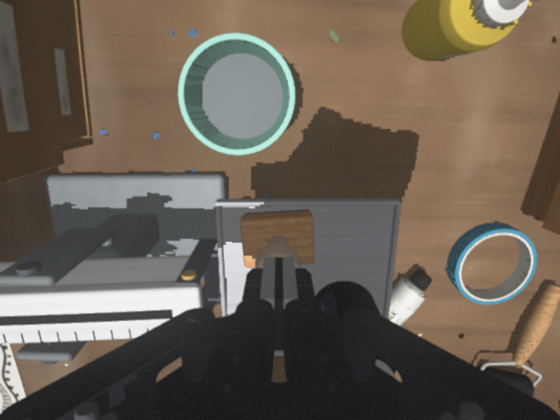

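Call:
step_arm:
  targets: "1 0 0 -0.6 0 0 0; 0.4 0 0.1 -0.6 0 0 0; 0.4 0 0.1 -0.6 0 0 0; 0.4 0 0.1 -0.6 0 0 0; 0.4 0 0.1 -0.6 0 0 0"

```text
clock: 4.02
tool_pos: [0.4752, -0.1549, 0.1725]
eef_rot: [2.262, -2.18, -0.001]
contact_force: [0.1, 0.3, -0.7]
grip_width: 0.563
```

```bash
python3 w.py w5;python3 - <<'E'
from h import *
c=bot.read_camera("wrist")
for z in (.014,0,-.014): print(z,[proj(c,(sx*.0255,y,z),c["T_tool_cam"]).round(0) for sx in(-1,1) for y in(-.011,.011)])
E
```

```text
go cm [  0.1    0.18 -12.75] rot [ 0.0004  0.0002 -0.0002]  t 4.07 pos [ 0.4753 -0.1549  0.1725] F [-0.4  0.1  0.2] w 0.596
knobtop [278.04214873 272.77460278]
cap [368.05880245 414.92247038]
0.014 [array([228., 231.]), array([230., 268.]), array([324., 231.]), array([323., 268.])]
0 [array([224., 241.]), array([226., 281.]), array([328., 241.]), array([326., 281.])]
-0.014 [array([219., 253.]), array([222., 295.]), array([332., 253.]), array([330., 295.])]
```

View pics/w5.png

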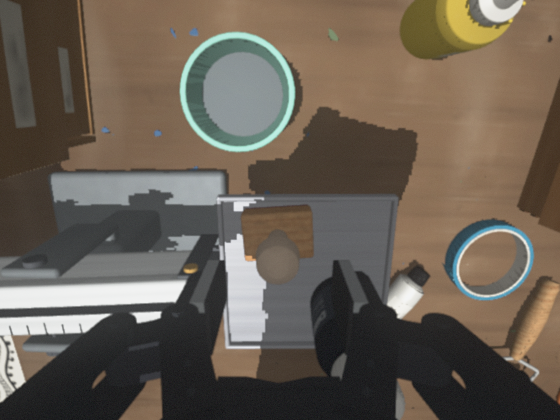

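Call:
step_arm:
  targets: "0.4 0.05 0 0.6 0 0 0; 0.4 0.05 0 1.2 0 0 0; 0.4 0.05 0 1.4 0 0 0; 0.4 0.05 0 1.4 0 0 0"

```text
clock: 4.45
tool_pos: [0.4748, -0.1551, 0.1576]
eef_rot: [2.262, -2.18, -0.003]
contact_force: [-0.2, 0.4, -0.3]
grip_width: 0.6
```

```bash
python3 w.py w6;python3 - <<'E'
from h import *
c=bot.read_camera("scene")
cv2.imwrite("pics/s6.png",cv2.resize(c["image"][180:260,300:380],None,fx=8,fy=8,interpolation=cv2.INTER_CUBIC)[:600])
E
```

```text
go cm [  0.06   0.17 -14.19] rot [ 0.0012  0.0006 -0.0001]  t 4.5 pos [ 0.4751 -0.1552  0.1581] F [ 0.  -0.1 -0.1] w 0.597
knobtop [277.41005059 288.0609516 ]
cap [376.10770225 445.09349743]
```

View pics/w6.png

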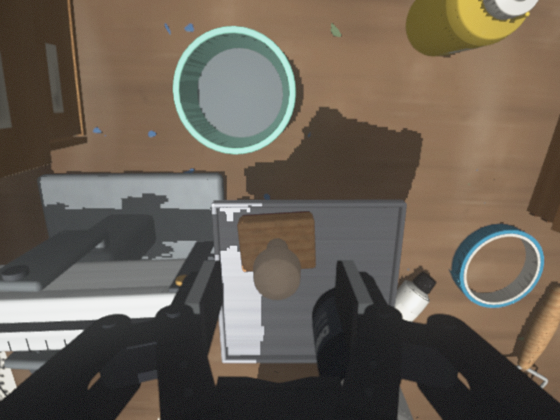

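View pics/s6.png

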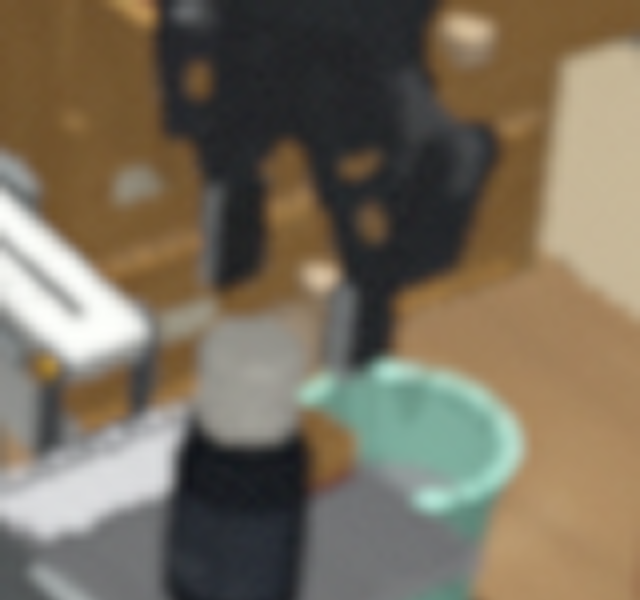

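Run:
```python
from h import *
c=bot.read_camera("scene")
for z in (.14,.15,.16,.17): print(z,(proj(c,(.475,-.188,z))-[300,180])*8,(proj(c,(.475,-.122,z))-[300,180])*8)
```

```text
0.14 [341.87230265 470.59358406] [213.31400813 365.52955724]
0.15 [344.77768462 444.43634584] [215.53288784 339.85616638]
0.16 [347.70445443 418.03620761] [217.76745931 313.95588679]
0.17 [350.65274577 391.39060157] [220.01781409 287.82647342]
```

Call:
step_arm:
  targets: "0.4 0 0.1 0.7 0 0 0; 0.4 0 0.1 1.4 0 0 0; 0.4 0 0.1 2.0 0 0 0; 0.4 0 0.1 2.0 0 0 0"

```text
clock: 4.93
tool_pos: [0.4734, -0.1551, 0.1369]
eef_rot: [2.261, -2.179, -0.004]
contact_force: [-0.9, 0.8, -0.0]
grip_width: 0.601
```

Call:
step_arm:
  targets: "0.65 0 0 0 0 0 0; 0.75 0 0 0 0 0 0; 0.8 0 0 0 0 0 0; 0.8 0 0 0 0 0 0; 0.8 0 0 0 0 0 0; 0.8 0 0 0 0 0 0"
  force: 25

```text
clock: 5.43
tool_pos: [0.4746, -0.1554, 0.139]
eef_rot: [-2.262, 2.18, -0.001]
contact_force: [-0.4, 0.8, 1.0]
grip_width: 0.238
```

```bash
python3 w.py w7;python3 - <<'E'
from h import *
c=bot.read_camera("scene")
cv2.imwrite("pics/s7.png",cv2.resize(c["image"][180:260,300:380],None,fx=7,fy=7,interpolation=cv2.INTER_CUBIC))
E
```

```text
go cm [  0.06   0.1  -16.1 ] rot [-0.0004 -0.     -0.0001]  t 5.48 pos [ 0.4746 -0.1554  0.139 ] F [-0.   0.8  1.3] w 0.242
knobtop [276.74503198 312.33976595]
cap [389.01103649 492.1978776 ]
```

View pics/w7.png

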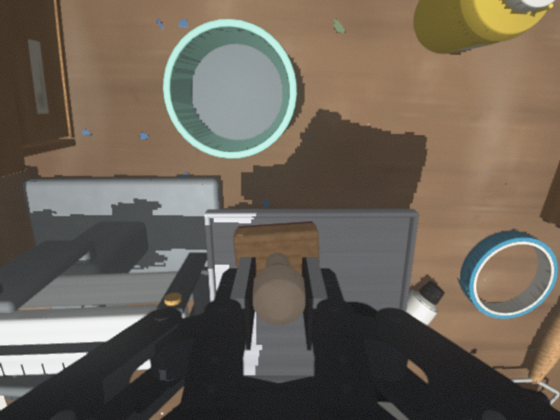

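View pics/s7.png

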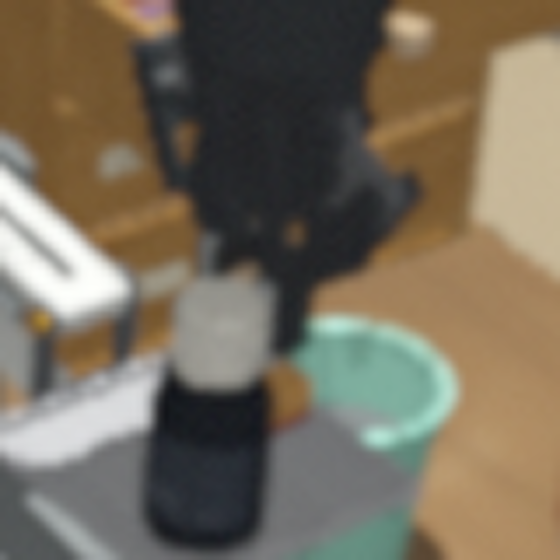

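The fingers now hold the knob at 20 mm, short of the 17 mm commanded. I'll firm up the grip and lift.

Call:
step_arm:
  targets: "1 0 0 0 0 0 0; 1 0 0 0 0 0 0; 1 0 0 -1 0 0 0; 1 0 0 -2.5 0 0 0; 1 0 0 -4 0 0 0; 1 0 0 -6 0 0 0; 1 0 0 -6 0 0 0"
  force: 30

```text
clock: 6.12
tool_pos: [0.4763, -0.1559, 0.2032]
eef_rot: [-2.26, 2.179, -0.008]
contact_force: [1.0, -0.6, -0.9]
grip_width: 0.24
```

```bash
python3 w.py w8;python3 - <<'E'
from h import *
c=bot.read_camera("scene")
cv2.imwrite("pics/s8.png",cv2.resize(c["image"][150:270,260:400],None,fx=5,fy=5,interpolation=cv2.INTER_CUBIC))
E
```

```text
go cm [ 0.03  0.18 -9.87] rot [-0.0039 -0.0015 -0.0003]  t 6.17 pos [ 0.4757 -0.1558  0.2013] F [ 0.2 -0.4 -1. ] w 0.238
knobtop [276.00883364 248.88861642]
cap [351.96590279 367.37606757]
```

View pics/w8.png

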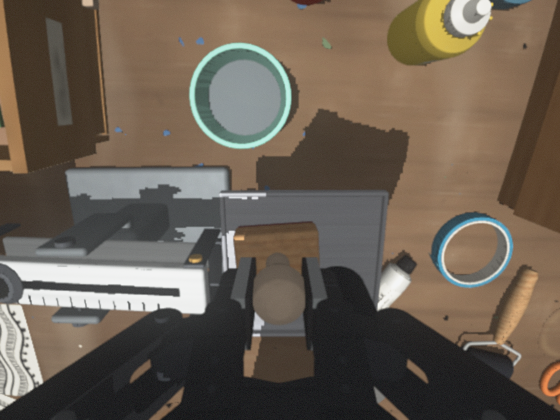

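View pics/s8.png

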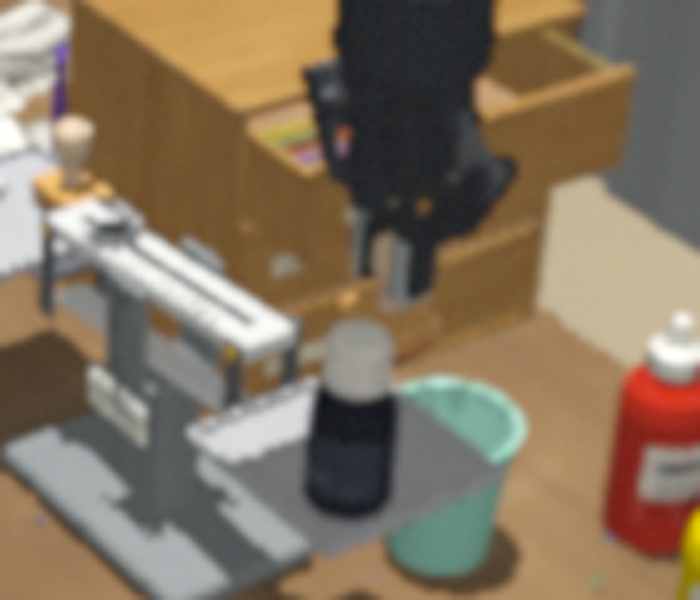

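Call:
step_arm:
  targets: "1 0 0 -4 0 0 0; 1 -3 0.5 -6.4 0 0 0; 1 -7 1.2 -6.4 0 0 0; 1 -11 2 -6.4 0 0 0; 1 -15 2.8 -6.4 0 0 0; 1 -19 3.5 -6.4 0 0 0; 1 -23 4.2 -6.4 0 0 0; 1 -26 4.7 -6.4 0 0 0"

```text
clock: 6.88
tool_pos: [0.4161, 0.1059, 0.2622]
eef_rot: [2.264, -2.177, -0.001]
contact_force: [0.9, 1.2, -0.2]
grip_width: 0.239
```

Call:
step_arm:
  targets: "1 -0.9 0.3 0 0 0 0; 1 -0.9 0.3 0 0 0 0; 1 -0.9 0.3 0 0 0 0"

```text
clock: 7.13
tool_pos: [0.4143, 0.1111, 0.2622]
eef_rot: [2.262, -2.179, -0.0]
contact_force: [0.4, -0.8, -0.2]
grip_width: 0.238
```

```bash
python3 w.py w9;python3 - <<'E'
from h import *
go([.4155,.1125,.265])
c=bot.read_camera("top")
cv2.imwrite("pics/t9.png",cv2.resize(c["image"][140:250,180:400],None,fx=3.5,fy=3.5,interpolation=cv2.INTER_CUBIC))
E
```

```text
go cm [26.81 -4.94 -3.77] rot [ 0.0011 -0.0005 -0.0016]  t 7.18 pos [0.4146 0.1101 0.2622] F [ 0.1 -0.4 -0. ] w 0.236
knobtop [644.9160893 147.6768946]
cap [712.14229579 231.85955567]
go cm [-0.23 -0.09 -0.28] rot [ 0.0011 -0.0005 -0.0016]  t 7.18 pos [0.4146 0.1101 0.2622] F [ 0.1 -0.4 -0. ] w 0.236
```

View pics/w9.png

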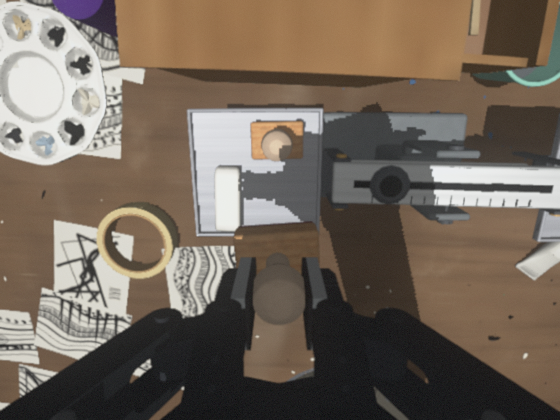

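View pics/t9.png

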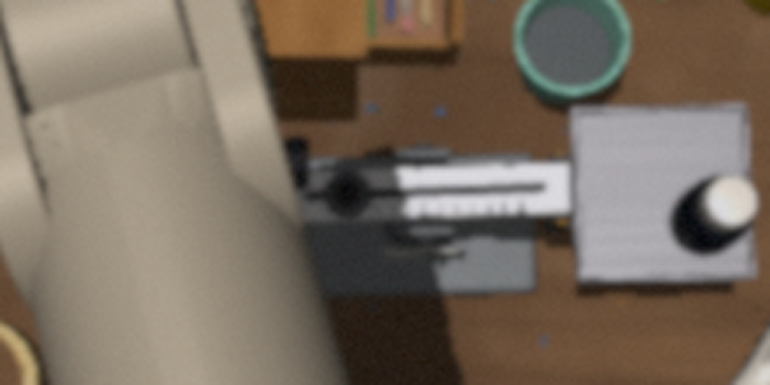

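Run:
```python
from h import *
c=bot.read_camera("wrist"); T=np.load("pics/w9_T.npy")
for z in (.1265,.1435):
    print(z,[np.round(world_at(c,p,z,T)[:2],4) for p in [(189,111),(323,108),(199,236)]])
for n,(p,z) in dict(er=((228,198),.1335),erR=((241,190),.1335),baseA=((276,140),.1395)).items(): print(n,world_at(c,p,z,T))
# base of held stamp far edge (236..319, 226)
for z in (.26,): print([world_at(c,p,.2622-.0175+.018,T) for p in [(236,226),(318,223)]])
im=cv2.imread("pics/w9.png"); cv2.imwrite("pics/w9c.png",cv2.resize(im[90:310,170:400],None,fx=2.7,fy=2.7,interpolation=cv2.INTER_CUBIC))
```

```text
0.1265 [array([0.4809, 0.1855]), array([0.4873, 0.0759]), array([0.371 , 0.1804])]
0.1435 [array([0.4815, 0.1813]), array([0.4874, 0.078 ]), array([0.378 , 0.1765])]
er [0.40996286 0.15273749 0.1335    ]
erR [0.41744908 0.14161182 0.1335    ]
baseA [0.46123539 0.11330348 0.1395    ]
[array([0.43247174, 0.13091951, 0.2627    ]), array([0.43547582, 0.09154786, 0.2627    ])]
```

View pics/w9c.png

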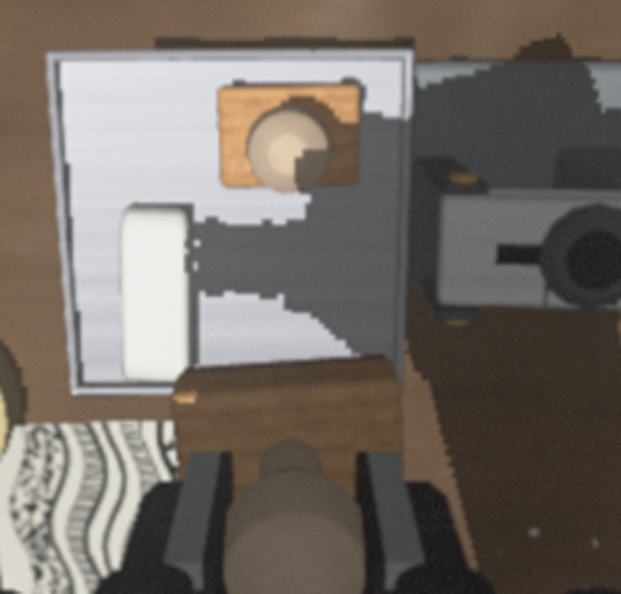

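Call:
step_arm:
  targets: "1 0 0 2.5 0 0 0; 1 0 0 5 0 0 0; 1 0 0 7.5 0 0 0; 1 0 0 9.5 0 0 0; 1 0 0 10.5 0 0 0; 1 0 0 11 0 0 0; 1 0 0 11 0 0 0"

```text
clock: 7.87
tool_pos: [0.4144, 0.1108, 0.1522]
eef_rot: [2.26, -2.181, -0.002]
contact_force: [0.0, -0.1, -0.8]
grip_width: 0.245
```

```bash
python3 w.py w10; python3 -c "
from h import *
go([.4145,.111,.140])"
```

```text
go cm [ 26.91  -4.89 -14.69] rot [-0.0001  0.0003 -0.0011]  t 7.92 pos [0.415  0.1112 0.1532] F [-0.2  0.2  1.2] w 0.24
knobtop [836.9053758  182.98743539]
cap [860.02463147 300.76268249]
go cm [0.02 0.05 1.32] rot [-0.0001  0.0003 -0.0011]  t 7.92 pos [0.415  0.1112 0.1532] F [-0.2  0.2  1.2] w 0.24
```

View pics/w10.png

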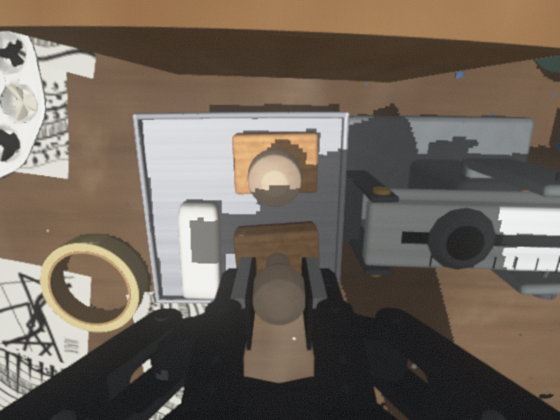

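Call:
step_arm:
  targets: "1 0 0 0.4 0 0 0; 1 0 0 0.8 0 0 0; 1 0 0 1.0 0 0 0; 1 0 0 1.0 0 0 0"

```text
clock: 8.25
tool_pos: [0.4145, 0.1116, 0.1426]
eef_rot: [2.262, -2.18, -0.0]
contact_force: [0.6, -0.5, -1.0]
grip_width: 0.239
```

Call:
step_arm:
  targets: "1 0 0 0.15 0 0 0; 1 0 0 0.2 0 0 0; 1 0 0 0.2 0 0 0"

```text
clock: 8.5
tool_pos: [0.4145, 0.1116, 0.1408]
eef_rot: [-2.262, 2.18, 0.0]
contact_force: [0.4, -0.2, -0.4]
grip_width: 0.241
```

Call:
step_arm:
  targets: "1 0 0 0.1 0 0 0; 1 0 0 0.2 0 0 0; 1 0 0 0.2 0 0 0; 1 0 0 0.2 0 0 0"

```text
clock: 8.83
tool_pos: [0.4147, 0.1117, 0.139]
eef_rot: [-2.262, 2.18, -0.0]
contact_force: [-0.7, 0.4, 0.9]
grip_width: 0.243
```

```bash
python3 w.py w11
```

```text
go cm [ 26.96  -4.89 -16.11] rot [-0.0004  0.0002 -0.0002]  t 8.88 pos [0.4147 0.1117 0.1389] F [0.5 0.1 1.3] w 0.243
knobtop [859.09873963 191.83272397]
cap [829.25638012 303.85540213]
```

Call:
step_arm:
  targets: "1 0 0 0.1 0 0 0; 1 0 0 0.1 0 0 0; 1 0 0 0.1 0 0 0"

```text
clock: 9.13
tool_pos: [0.4151, 0.112, 0.1386]
eef_rot: [-2.261, 2.179, -0.001]
contact_force: [-2.0, 0.2, 8.6]
grip_width: 0.246
```

```bash
python3 w.py w12
```

```text
go cm [ 26.99  -4.87 -16.14] rot [-0.0014  0.0003  0.    ]  t 9.18 pos [0.4151 0.112  0.1386] F [-2.4  1.1  8.1] w 0.243
knobtop [859.6041975  192.81986475]
cap [827.45824757 304.25330038]
```

View pics/w12.png

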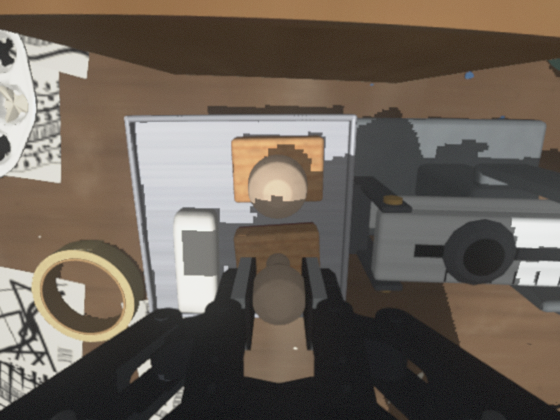

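Call:
step_arm:
  targets: "1 0 0 -0.09 0 0 0; 1 0 0 -0.09 0 0 0; 0.65 0 0 -0.09 0 0 0; 0.55 0 0 -0.09 0 0 0; 0.52 0 0 -0.09 0 0 0; 0.52 0 0 -0.09 0 0 0; 0.52 0 0 -0.09 0 0 0"

```text
clock: 9.77
tool_pos: [0.4145, 0.1115, 0.1385]
eef_rot: [2.262, -2.18, -0.0]
contact_force: [0.2, 0.1, -0.2]
grip_width: 0.477
```

```bash
python3 w.py w13
```

```text
go cm [ 26.95  -4.91 -16.15] rot [ 0.0002  0.0001 -0.0002]  t 9.82 pos [0.4145 0.1116 0.1386] F [ 0.1 -0.3  0.2] w 0.486
knobtop [859.68681358 191.53201295]
cap [827.62414403 303.39863231]
```

View pics/w13.png

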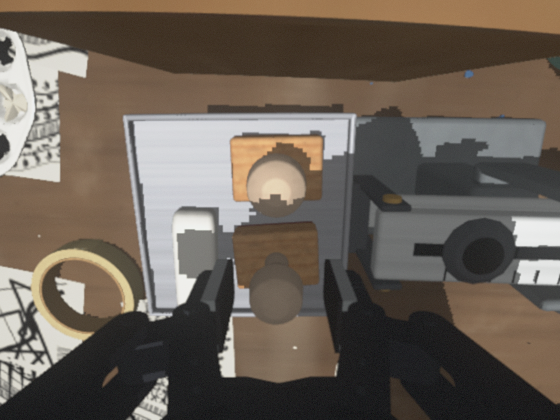

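Call:
step_arm:
  targets: "0.52 0 0 -1.5 0 0 0; 0.52 0 0 -4 0 0 0; 0.7 0 0 -7 0 0 0; 1 2 -0.5 -9 0 0 0; 1 5 -1.2 -9 0 0 0; 1 8.7 -1.8 -9 0 0 0; 1 8.7 -1.8 -9 0 0 0; 1 8.7 -1.8 -9 0 0 0"

```text
clock: 10.48
tool_pos: [0.4359, 0.0232, 0.2285]
eef_rot: [2.257, -2.185, -0.001]
contact_force: [-0.5, 1.6, 0.2]
grip_width: -0.002
```

```bash
python3 w.py w14
python3 - <<'E'
from h import *
c=bot.read_camera("wrist"); T=np.load("pics/w9_T.npy")
print(world_at(c,(391,185),.167,T))
go([.4335,.0245,.23])
c=bot.read_camera("scene"); cv2.imwrite("pics/s14.png",c["image"])
cv2.imwrite("pics/s14c.png",cv2.resize(c["image"][160:285,225:375],None,fx=4.5,fy=4.5,interpolation=cv2.INTER_CUBIC))
E
```

```text
go cm [18.22 -3.14 -7.16] rot [ 0.0004  0.0005 -0.002 ]  t 10.53 pos [0.4357 0.025  0.2285] F [-0.5  0.5  0.2] w -0.001
knobtop [564.40354056 179.91509792]
cap [643.41197418 279.93124959]
[0.43417508 0.0255563  0.167     ]
go cm [ 0.14  0.21 -0.15] rot [0.0004 0.0005 0.0001]  t 10.58 pos [0.4355 0.026  0.2285] F [-0.8  0.5  0.1] w -0.0
```

View pics/w14.png

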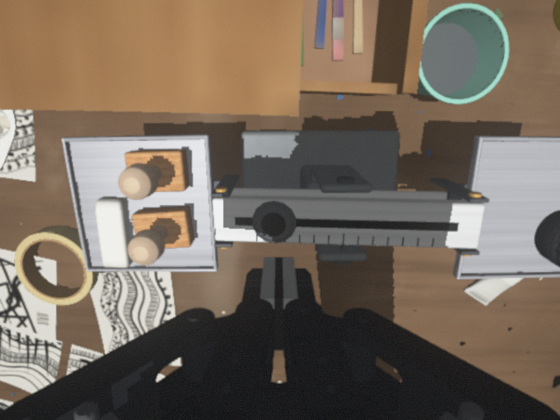

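View pics/s14c.png

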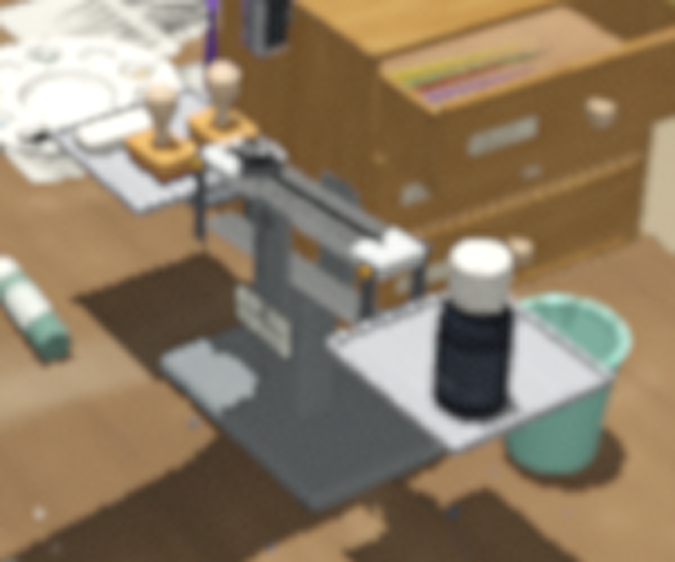

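Run:
```python
from h import *
c=bot.read_camera("wrist"); T=np.load("pics/w14_T.npy")
p=world_at(c,(274,221),.166,T); print(p)
for z in (.165,.17): print([world_at(c,q,z,T).round(4) for q in [(214,195),(483,198),(214,245),(480,250)]])
s=bot.sense(); print(tool(s).round(4)[:3,:3])
go([p[0],p[1],.17])
```

```text
[0.43532403 0.02480122 0.166     ]
[array([0.4519, 0.065 , 0.165 ]), array([ 0.4558, -0.1155,  0.165 ]), array([0.416 , 0.0658, 0.165 ]), array([ 0.4178, -0.1216,  0.165 ])]
[array([0.4532, 0.064 , 0.17  ]), array([ 0.457 , -0.1124,  0.17  ]), array([0.4182, 0.0649, 0.17  ]), array([ 0.4199, -0.1182,  0.17  ])]
[[ 3.880e-02 -9.992e-01 -2.000e-04]
 [-9.992e-01 -3.880e-02  3.000e-04]
 [-3.000e-04  2.000e-04 -1.000e+00]]
go cm [0.18 0.02 5.86] rot [0.0002 0.0003 0.0018]  t 10.68 pos [0.4355 0.0266 0.2286] F [-0.6 -0.1  0.2] w -0.001
```

Call:
step_arm:
  targets: "1 0.15 0.1 2 0 0 0; 1 0.15 0.1 4.5 0 0 0; 1 0.15 0.1 6 0 0 0; 1 0.15 0.1 6.5 0 0 0; 1 0.15 0.1 6.5 0 0 0; 1 0.15 0.1 6.5 0 0 0"

```text
clock: 11.18
tool_pos: [0.4351, 0.0244, 0.1643]
eef_rot: [-2.263, 2.178, -0.0]
contact_force: [0.5, -0.0, 0.7]
grip_width: -0.001
```

```bash
python3 w.py w15
```

```text
go cm [ 18.16  -3.14 -13.52] rot [-0.0015  0.0001  0.0007]  t 11.23 pos [0.4355 0.0243 0.1648] F [ 0.5  0.1 -0.2] w -0.002
knobtop [670.80137257 211.2914467 ]
cap [766.87707634 346.58643552]
```

View pics/w15.png

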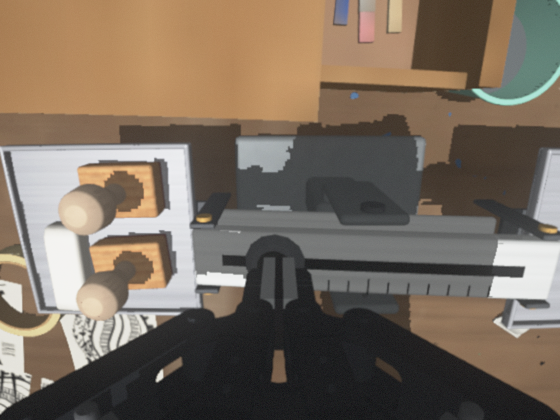

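Call:
step_arm:
  targets: "1 -0.1 0 0.4 0 0 0; 1 -0.1 0 0.7 0 0 0; 1 -0.1 0 0.8 0 0 0; 1 -0.1 0 0.8 0 0 0"

```text
clock: 11.57
tool_pos: [0.4347, 0.0248, 0.1556]
eef_rot: [2.262, -2.18, -0.0]
contact_force: [-0.2, -0.9, -0.0]
grip_width: -0.003
```

Call:
step_arm:
  targets: "1 0 0 0.1 0 0 0; 1 0 0 0.15 0 0 0; 1 0 0 0.15 0 0 0"

```text
clock: 11.82
tool_pos: [0.4348, 0.0248, 0.1541]
eef_rot: [-2.262, 2.18, 0.0]
contact_force: [0.0, -0.1, -0.6]
grip_width: -0.001
```

Call:
step_arm:
  targets: "1 0 0 0.1 0 0 0; 1 0 0 0.1 0 0 0; 1 0 0 0.1 0 0 0"

```text
clock: 12.07
tool_pos: [0.4348, 0.0248, 0.1532]
eef_rot: [-2.262, 2.18, -0.0]
contact_force: [-0.2, 0.3, -0.3]
grip_width: -0.003
```

Call:
step_arm:
  targets: "1 0 0 0.1 0 0 0; 1 0 0 0.1 0 0 0; 1 0 0 0.1 0 0 0"

```text
clock: 12.32
tool_pos: [0.435, 0.0249, 0.1528]
eef_rot: [-2.262, 2.18, -0.001]
contact_force: [-4.0, 0.3, 6.5]
grip_width: 0.001
```

Call:
step_arm:
  targets: "1 0.3 0 -0.03 0 0 0; 1 0.7 0 -0.07 0 0 0; 1 1.1 0 -0.11 0 0 0; 1 1.5 0 -0.15 0 0 0; 1 1.5 0 -0.15 0 0 0"

```text
clock: 12.73
tool_pos: [0.4355, 0.0094, 0.1543]
eef_rot: [-2.261, 2.18, -0.001]
contact_force: [-3.2, -0.3, 7.8]
grip_width: 0.003
```

```bash
python3 w.py w16
```

```text
go cm [ 16.68  -3.2  -14.56] rot [-0.0007 -0.0002 -0.0007]  t 12.78 pos [0.4355 0.0095 0.1543] F [-2.7 -0.2  7.3] w -0.005
knobtop [664.54058895 217.42281425]
cap [767.03064354 362.55758767]
```

View pics/w16.png

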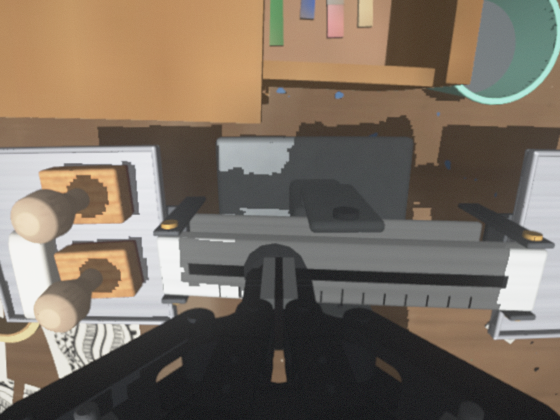

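Call:
step_arm:
  targets: "1 0.4 0 -0.04 0 0 0; 1 0.9 0 -0.09 0 0 0; 1 1.4 0 -0.14 0 0 0; 1 1.9 0 -0.18 0 0 0; 1 2.4 0 -0.23 0 0 0; 1 2.9 0 -0.28 0 0 0; 1 2.9 0 -0.28 0 0 0"

```text
clock: 13.37
tool_pos: [0.4367, -0.02, 0.1571]
eef_rot: [-2.261, 2.181, -0.001]
contact_force: [-1.2, -0.5, 5.0]
grip_width: 0.003
```

Call:
step_arm:
  targets: "1 0 0 -0.3 0 0 0; 1 0 0 -1.5 0 0 0; 1 0 0 -4 0 0 0; 1 0 0 -6 0 0 0; 1 0 0 -6 0 0 0; 1 0 0 -6 0 0 0; 1 0 0 -6 0 0 0; 1 0 0 -6 0 0 0"

```text
clock: 14.03
tool_pos: [0.4358, -0.0191, 0.2155]
eef_rot: [2.261, -2.179, -0.002]
contact_force: [-0.3, -0.2, 0.4]
grip_width: 0.001
```

Call:
step_arm:
  targets: "1 0 0 0 0 0 0; 1 0 0 0 0 0 0; 1 0 0 0 0 0 0; 1 0 0 0 0 0 0; 1 0 0 0 0 0 0; 1 0 0 0 0 0 0; 1 0 0 0 0 0 0; 1 0 0 0 0 0 0"

```text
clock: 14.7
tool_pos: [0.4364, -0.0192, 0.2165]
eef_rot: [-2.262, 2.18, -0.0]
contact_force: [1.0, -0.6, 0.8]
grip_width: 0.003
```

```bash
cat > tilt.py <<'E'
from h import *
import sys
n=sys.argv[1]
c=bot.read_camera("scene"); cv2.imwrite(f"pics/s{n}.png",c["image"])
w=cv2.imread("pics/s14.png",0).astype(np.float32)  # left low +0.1
i0=cv2.imread("pics/scene0.png",0).astype(np.float32) # right low -0.1
im=cv2.cvtColor(c["image"],cv2.COLOR_BGR2GRAY).astype(np.float32)
def shift(ref,im,box):
    x,y,ww,h=box; best=None
    t=ref[y:y+h,x:x+ww]; r=cv2.matchTemplate(cv2.resize(im[y-12:y+h+12,x-3:x+ww+3],None,fx=8,fy=8,interpolation=cv2.INTER_CUBIC),cv2.resize(t,None,fx=8,fy=8,interpolation=cv2.INTER_CUBIC),cv2.TM_CCOEFF_NORMED)
    _,v,_,l=cv2.minMaxLoc(r); return (l[0]/8-3,l[1]/8-12,round(v,3))
for nm,box in dict(bottle=(319,212,23,42),cap=(323,213,17,16)).items():
    a=shift(w,i0,box); b=shift(w,im,box); print(nm,"full -0.1:",a," now:",b, "tilt",round(.1-.2*b[1]/a[1],4))
cv2.imwrite(f"pics/s{n}c.png",cv2.resize(c["image"][160:285,225:375],None,fx=4.5,fy=4.5,interpolation=cv2.INTER_CUBIC))
E
python3 tilt.py 17; python3 w.py w17
```

```text
bottle full -0.1: (-0.375, 5.75, 0.955)  now: (-0.125, 1.375, 0.978) tilt 0.0522
cap full -0.1: (-0.125, 5.75, 0.915)  now: (-0.125, 1.5, 0.985) tilt 0.0478
go cm [13.81 -3.21 -8.35] rot [-0.      0.0001 -0.0002]  t 14.8 pos [ 0.4364 -0.0192  0.2165] F [-0.2  0.4 -0.1] w -0.002
knobtop [512.8749175  183.51012396]
cap [596.77519139 292.06475721]
```

View pics/s17c.png

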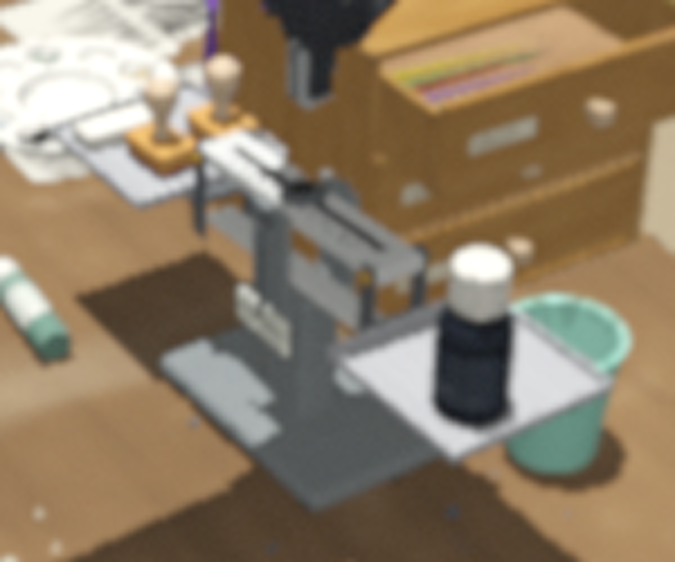

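View pics/w17.png

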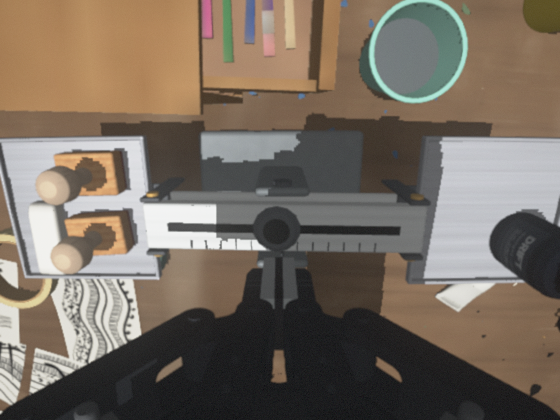

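Call:
step_arm:
  targets: "1 0 0 3 0 0 0; 1 0 0 5.3 0 0 0; 1 0 0 5.7 0 0 0; 1 0 0 5.9 0 0 0; 1 0 0 6.03 0 0 0; 1 0 0 6.03 0 0 0"

```text
clock: 15.3
tool_pos: [0.4361, -0.0193, 0.1571]
eef_rot: [2.261, -2.18, -0.0]
contact_force: [-0.5, 0.2, -0.1]
grip_width: -0.0
```

Call:
step_arm:
  targets: "1 0.1 0 0 0 0 0; 1 0.2 0 0 0 0 0; 1 0.35 0 0 0 0 0; 1 0.5 0 0 0 0 0; 1 0.64 0 0 0 0 0; 1 0.64 0 0 0 0 0; 1 0.64 0 0 0 0 0"

```text
clock: 15.88
tool_pos: [0.4372, -0.0259, 0.157]
eef_rot: [-2.261, 2.18, -0.002]
contact_force: [-2.1, 0.4, 4.9]
grip_width: -0.003
```

Call:
step_arm:
  targets: "1 0 0 -0.3 0 0 0; 1 0 0 -1.5 0 0 0; 1 0 0 -4 0 0 0; 1 0 0 -6 0 0 0; 1 0 0 -6 0 0 0; 1 0 0 -6 0 0 0; 1 0 0 -6 0 0 0; 1 0 0 -6 0 0 0"

```text
clock: 16.55
tool_pos: [0.4361, -0.0257, 0.2152]
eef_rot: [2.261, -2.18, -0.002]
contact_force: [1.3, -0.5, 0.4]
grip_width: -0.0
```

Call:
step_arm:
  targets: "1 0 0 0 0 0 0; 1 0 0 0 0 0 0; 1 0 0 0 0 0 0; 1 0 0 0 0 0 0; 1 0 0 0 0 0 0; 1 0 0 0 0 0 0; 1 0 0 0 0 0 0; 1 0 0 0 0 0 0"

```text
clock: 17.22
tool_pos: [0.4366, -0.0256, 0.2162]
eef_rot: [-2.262, 2.18, -0.0]
contact_force: [-0.1, -0.5, -0.1]
grip_width: -0.001
```

Call:
step_arm:
  targets: "1 0 0 0 0 0 0; 1 0 0 0 0 0 0; 1 0 0 0 0 0 0; 1 0 0 0 0 0 0; 1 0 0 0 0 0 0; 1 0 0 0 0 0 0; 1 0 0 0 0 0 0; 1 0 0 0 0 0 0"

```text
clock: 17.88
tool_pos: [0.4366, -0.0256, 0.2162]
eef_rot: [-2.262, 2.18, 0.0]
contact_force: [0.0, 0.5, 1.3]
grip_width: 0.0
```

```bash
python3 tilt.py 18; python3 w.py w18
```

```text
bottle full -0.1: (-0.375, 5.75, 0.955)  now: (-0.25, 2.75, 0.965) tilt 0.0043
cap full -0.1: (-0.125, 5.75, 0.915)  now: (-0.25, 2.875, 0.966) tilt 0.0
go cm [13.17 -3.2  -8.38] rot [-0.0001  0.0001 -0.0002]  t 17.98 pos [ 0.4366 -0.0256  0.2162] F [-0.4 -1.   0.2] w 0.004
knobtop [502.81553813 183.55706935]
cap [586.87161601 292.65074942]
```

View pics/w18.png

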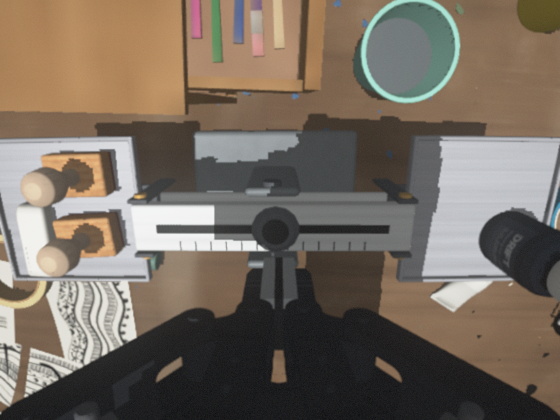

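Call:
step_arm:
  targets: "1 0 0 -4 0 0 0; 1 0 0 -8 0 0 0; 1 4 0 -10 0 0 0; 1 8 0 -10 0 0 0; 1 12 0 -10 0 0 0; 1 16 0 -10 0 0 0; 1 20 0 -10 0 0 0; 1 24 0 -10 0 0 0"

```text
clock: 18.65
tool_pos: [0.4451, -0.2674, 0.3163]
eef_rot: [2.262, -2.18, 0.001]
contact_force: [0.8, -0.2, -0.0]
grip_width: 0.001
```

Call:
step_arm:
  targets: "1 4 0 0 0 0 0; 1 8 0 0 0 0 0; 1 8 0 0 0 0 0; 1 8 0 0 0 0 0; 1 8 0 0 0 0 0; 1 8 0 0 0 0 0; 1 8 0 0 0 0 0"

```text
clock: 19.23
tool_pos: [0.4491, -0.3439, 0.3167]
eef_rot: [-2.264, 2.177, -0.001]
contact_force: [-0.2, -0.3, 0.0]
grip_width: 0.004
```

```bash
sed -i 's/cap=(323,213,17,16)/cap=(323,213,17,16),stampA=(265,172,18,20),knobA=(269,172,12,13)/' tilt.py; python3 tilt.py 19
python3 - <<'E'
from h import *
c=bot.read_camera("top"); cv2.imwrite("pics/t19.png",c["image"]); s=bot.sense(); print(s["clock"],s["tool_pos"])
cv2.imwrite("pics/t19c.png",cv2.resize(c["image"][150:235,200:400],None,fx=4,fy=4,interpolation=cv2.INTER_CUBIC))
E
```

```text
bottle full -0.1: (-0.375, 5.75, 0.955)  now: (-0.125, 2.75, 0.985) tilt 0.0043
cap full -0.1: (-0.125, 5.75, 0.915)  now: (-0.125, 2.875, 0.968) tilt 0.0
stampA full -0.1: (0.25, -5.25, 0.87)  now: (0.25, -2.375, 0.943) tilt 0.0095
knobA full -0.1: (0.25, -5.25, 0.94)  now: (0.0, -2.375, 0.98) tilt 0.0095
19.3333 [ 0.44887181 -0.34427634  0.3166605 ]
```

View pics/s19c.png

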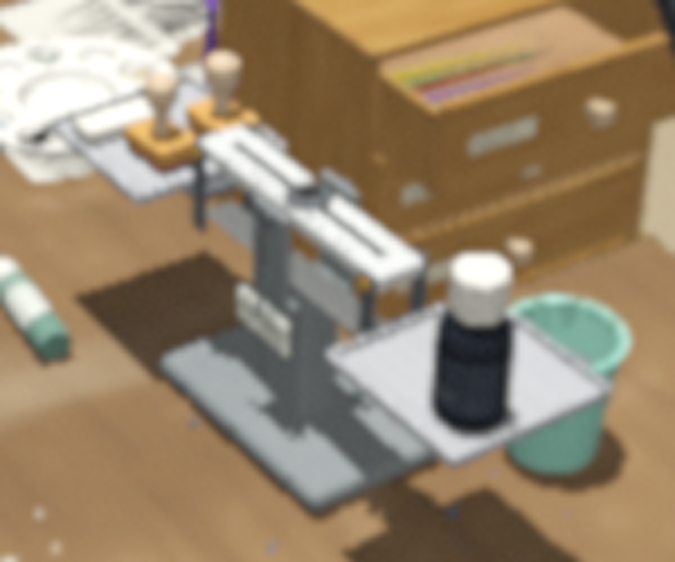

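View pics/t19.png

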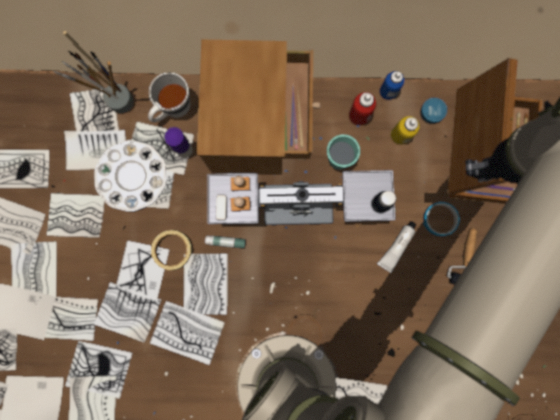

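Run:
```python
from h import *
L=cv2.imread("pics/s14.png",0).astype(np.float32);R=cv2.imread("pics/scene0.png",0).astype(np.float32)
N=bot.read_camera("scene")["image"]; N=cv2.cvtColor(N,cv2.COLOR_BGR2GRAY).astype(np.float32)
def ecc(a,b,box,dy0):
    x,y,w,h=box; M=np.float32([[1,0,0],[0,1,dy0]]); t=a[y:y+h,x:x+w]
    # sample b in window frame offset
    pad=12; bb=b[y-pad:y+h+pad,x-pad:x+w+pad]; M[0,2]+=pad; M[1,2]+=pad
    cc,M=cv2.findTransformECC(t,bb,M,cv2.MOTION_TRANSLATION,(3,200,1e-6)); return M[1,2]-pad,round(cc,3)
for n,box,sg in [("bottle",(319,214,23,36),1),("cap",(323,213,17,14),1),("bottlebody",(319,228,22,26),1),("knobA",(268,172,13,13),-1),("stampA",(265,172,20,20),-1)]:
    f=ecc(N,L,box,-3*sg); g=ecc(N,R,box,3*sg)   # from now-template
    a,b=f[0],g[0]; print(n,f,g,"tilt",round(.1*(b+a)/(b-a),4))
```

```text
bottle (np.float32(-2.6710844), 0.988) (np.float32(2.6619825), 0.964) tilt -0.0002
cap (np.float32(-2.8633099), 0.974) (np.float32(2.5780058), 0.951) tilt -0.0052
bottlebody (np.float32(-2.8197527), 0.995) (np.float32(2.9698563), 0.979) tilt 0.0026
knobA (np.float32(2.4161692), 0.964) (np.float32(-2.546753), 0.965) tilt 0.0026
stampA (np.float32(1.8441324), 0.849) (np.float32(-2.6081858), 0.972) tilt 0.0172
```

Most of the tilt readings lie within about 0.01 rad of level. The outlier is the stamp A patch, which correlates poorly and is disturbed by shadow and the neighbouring stamp. The arm is clear and nothing else has moved, so I'm handing in.

```bash
python3 -c "
from station import bot
print(bot.close_job())"
```

```text
the job is handed in; nothing more can be done
None
```

I moved stamp B from the bottle's (right) pan to the eraser's (left) pan, where it stands upright beside stamp A. I then dragged the rider to about 3 mm right of the pivot in two light presses, lifted off, and handed in at about 19.4 s with the arm well clear.

**Last checks**
- **Level:** the beam's tilt, measured on the scene pictures against both stops, came out between -0.005 and +0.0095 rad. One patch (stamp A) gave +0.017, just inside the 1 degree limit of 0.0175. It matched poorly and was shadowed, so I discounted it.
- **Forces:** the highest reading was 8.6 N, when the stamp was set down, and about 8 N while dragging the rider.
- **Other things:** the top picture shows the glue, tube, tape and pot where they started.

**What disagreed**
- **Fingertip position:** both cameras and the contacts put the closed fingertips about 12 mm behind the TCP, not 14 mm ahead as described. My first grasp therefore closed above the knob and pressed its top with about 5 N. I went roughly 28 mm lower and the second grasp held.

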